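# Seat the orange mould plate on its locating pin

### The arm

A 6-joint arm with a two-finger parallel gripper is mounted at the origin on the work surface. World frame = base frame: x ahead of the robot, y to its left, z up, the work surface at z = 0. Lengths are in m, angles in rad, forces in N, time in s.
With the tool pointing down it reaches from about 0.4 to 0.825 m from the base axis. Payload 7 kg.
Tool frame: the origin (TCP) lies at the very end of the fingers, on their centre line; the grasp point (between the pads) lies 19 mm behind it; z points along the fingers, y is the line along which they close (so a half turn about z gives the same grasp; the last joint's range is limited). The gripper opens to 88 mm and grips with 3 to 60 N. Pads are 19 mm wide; open, the fingers measure 130 mm over their backs; the gripper's body (78 mm by 193 mm) begins 47 mm behind the grasp point.
Start: joints at [1.552, 0.359, 0.012, 0, -1.224, -0.288], TCP at [0.204, 0.643, 0.227] pointing down, gripper open.
Joint ranges: [-3.07, 3.07], [-1.43, 2.12], [-1.02, 1.25], [-3.03, 1.67], [-3.05, -0], [-3.03, 3.03]. Speed limits (rad/s): [2.39, 2.39, 3.01, 3.14, 3.14, 3.14].

### API

Orientations are given as a unit quaternion [x, y, z, w].
In Python, from bench import bot gives the robot as it stands.
- The arm moves only by the tool step_arm, never from a script. Its arguments are lists of equal length, an entry for each row: "xyz": the shift along the tool's x, y, z in m, a list of three; "dr": the turn, a rotation vector about the tool's x, y, z in rad, a list of three; "claw": the opening, from 0 (shut) to 1 (fully open). In form: {"xyz": [[tx, ty, tz], ...], "dr": [[ax, ay, az], ...], "claw": [claw, ...]}. A call has 1 to 12 rows; each row is the pose to reach, as a shift and turn from the pose commanded when the call began, along the tool's axes at that moment; what a row does not reach only later rows make up. A row lasts 1/12 s, in which the tool goes at most 41.7 mm and 7.16 degrees, less where a joint would pass 70% of its speed; a pose out of reach is approached as far as the arm can. A call with a gripper value outside its range is refused whole. The fingers move at their own pace and stop on an object; "newtons" is the grip in N (left out, the last holds). Time passes only in rows, so rows that repeat a pose let the fingers close. It gives the time, the measured TCP pose, the force, the opening and the grip force at its end, in the units of the state.
- bot.get_obs(): the state, without advancing time (a new reading comes with each control period).
- bot.read_camera(name): name is "side" or "top" or "wrist"; returns the picture (480x640x3 uint8, blue, green, red); there is no depth.
- bot.camera_params(name): a dict with "vfov" (degrees; the focal length in pixels is half the picture's height over the tangent of half this angle, whatever the lens; pixels are square), "cx", "cy" (the principal point, pixels), "k1" (the pictures are not rectified: a ray, as slopes to the right and down, at radius r is drawn at 1 + k1 r^2 times it, then the intrinsics apply), "rvec" (rotation vector, rad) and "tvec" (3), from world to camera coordinates, as OpenCV has them. Camera axes: x right, y down, z forward; pixel columns grow to the right and rows downward; lengths in m; the calibration is good to about 2 mm. A picture is of the moment at which its call begins: read the wrist's pose just before it. camera_params takes no time and is no camera call; for the wrist camera it gives the pose at the moment of the call.
- bot.finish_job(): hands the job in; it is judged then, once.
The state is a dict: "clock": time; "joint_pos": joint angles; "joint_vel": joint speeds; "joint_torque": joint torques, N m; "position": TCP position; "tool_rot": TCP orientation; "contact_force": force on the tool from outside, world axes, zero at the start; "torque": the same for the moment, N m; "grip_width": finger opening in m; "gripper_force": force on a finger pad.
Only numpy, scipy, OpenCV 4.12 (cv2) and the standard library are available. Lean on these libraries where they do the work, as an engineer would, in place of code of your own. Each camera call takes 0.05 s, during which the arm holds its last target. There are 200 camera calls.

### The job

The orange mould plate is propped crookedly on the steel locating pin of its white mould board, its hole still short of the pin. Nudge it forward until the hole drops over that pin and the plate lies flat on the board, roughly in line with it, and leave it there. Do not disturb the grey plate, which stays propped on its own board, or the white mixing tub.

Things in the scene. Friction and masses are not known exactly. Their poses are not given: they have to be found in the camera images.
- orange_plate: loose orange mould plate 180 x 90 x 12 mm, 0.3 kg. Origin: centre of its 40 mm through hole, underside; x along its length, z up out of its face; front edge at x +65 mm, rear edge at -115. Wooden batten on top, flush with the rear edge: 18 (x) x 64 x 22 mm high. Starts sloping 11 deg up to the front: rear edge on its board, underside on pin, hole 35-53 mm behind the pin. Slides when pushed.
- orange_board_pin (a point): foot of the fixed steel pin that the orange plate leans on: on the pin's axis, at the top face of the white mould board. Pin 16 mm across, 30 mm tall above the board. x: along the board, the way the plate must go (plate and board agree within 5 deg at the start); z up. The fixed board is 330 x 140 x 18 mm, from 195 mm behind the pin (-x) to 135 mm ahead; its top is 18 mm above the table.
- grey_plate: grey plastic plate, otherwise the same as the orange one (same size, origin and axes), propped in the same way on the pin of a second, identical white board beside the first. To be left as it is.
- tub: white plastic mixing tub, open at the top, 110 mm across and 100 mm tall, standing on the table to the left of the boards; origin at the centre of its underside. To be left alone.
There are look-alikes about, which are no part of the job. There is more than one size of the orange_plate; the one meant has the size given above.

How it is judged:
By the outcome, as a careful person would: the job done as asked, in the order asked, and still so for the second after the job is handed in, with the robot touching nothing.
It also fails if it takes over 29 s, if anything falls off the work surface, if the arm or the gripper's body presses on something with over 40 N, if the wrist force passes 120 N, or if a joint passes its speed limit or range.

## Working session

There is one attempt and no reset: what is moved stays moved. The work goes in short steps, Python scripts to look and compute and a tool call to move; the robot and the scene stay as the last step left them, time stands still between calls to the robot, and variables do not carry over. Pictures are saved under pics/ and viewed, at most 10 in all, crops included, and the job is handed in when it is done.

Besides the shell and the picture viewer there is one more tool, called as name(argument=value, ...) on one line, values as JSON. step_arm: Moves the arm, as the interface text tells. Its arguments: {"type":"object","properties":{"xyz":{"type":"array"},"dr":{"type":"array"},"claw":{"type":"array"},"newtons":{"type":"number"}},"required":["xyz","dr","claw"]}

```bash
mkdir -p pics
cat > h.py <<'E'
import numpy as np, cv2
from bench import bot
def shot(n,f):
    p=bot.camera_params(n); im=np.array(bot.read_camera(n)); cv2.imwrite('pics/'+f,im); return im,p
def K(p):
    f=240/np.tan(np.radians(p['vfov'])/2); return f
def ray(p,u,v):
    f=K(p); d=np.array([(u-p['cx'])/f,(v-p['cy'])/f]); s=d.copy()
    for _ in range(30): s=d/(1+p['k1']*(s@s))
    R=cv2.Rodrigues(np.array(p['rvec'],float))[0]; t=np.array(p['tvec'],float).ravel()
    return -R.T@t, R.T@np.array([s[0],s[1],1])
def onz(p,u,v,z):
    c,d=ray(p,u,v); return c+d*(z-c[2])/d[2]
def proj(p,X):
    R=cv2.Rodrigues(np.array(p['rvec'],float))[0]; q=R@np.array(X,float)+np.array(p['tvec'],float).ravel()
    s=q[:2]/q[2]; s=s*(1+p['k1']*(s@s)); return s*K(p)+[p['cx'],p['cy']]
E
python3 - <<'E'
from h import *
o=bot.get_obs(); print(o)
for n in('top','side'):
    im,p=shot(n,n+'0.png'); print(n,p)
E
```

```text
{'clock': 0.0, 'joint_pos': array([ 1.55208562e+00,  3.59435185e-01,  1.10452949e-02, -3.76930757e-04,
       -1.22413151e+00, -2.88117658e-01]), 'joint_vel': array([-0.00128651,  0.0010825 , -0.00153844,  0.0021176 ,  0.0019645 ,
        0.00122705]), 'joint_torque': array([ 6.83572307e-04, -5.82715702e+01,  2.93057334e+01,  6.99730799e+00,
        7.06884879e-03, -1.45002259e-04]), 'position': array([0.20373159, 0.6429827 , 0.22558075]), 'tool_rot': array([ 9.88244913e-01, -1.52876472e-01, -5.97573350e-05,  8.78522508e-04]), 'contact_force': array([-1.09795709, -0.55312802, -0.80775154]), 'torque': array([-0.0109939 ,  0.01153181, -0.02095488]), 'gripper_force': 0.0, 'grip_width': 0.08782279150640435}
top {'vfov': 56.305268234474916, 'cx': 317.50927508187243, 'cy': 237.7820328027315, 'k1': -0.005290382416273938, 'rvec': array([ 2.10872904, -2.15539434,  0.18762945]), 'tvec': array([-0.03109867,  0.42975   ,  1.30285969])}
side {'vfov': 57.84143648237951, 'cx': 316.4873489815561, 'cy': 239.50991259172997, 'k1': -0.0978964713350347, 'rvec': array([ 2.28255636, -0.35009483,  0.16018741]), 'tvec': array([-0.38821511,  0.10975083,  1.00673487])}
```

View pics/top0.png

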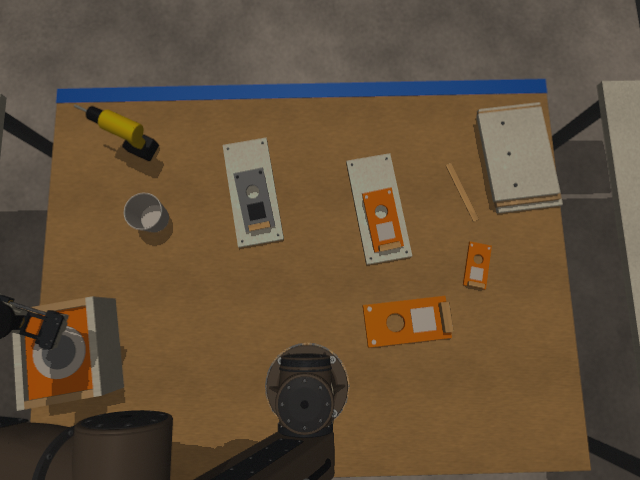

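View pics/side0.png

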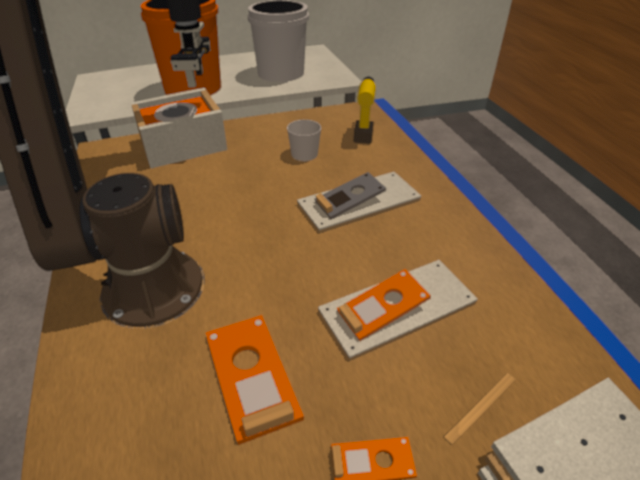

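Candidates in the top view: an orange plate on the white board (382,220), a larger loose orange plate (407,322), a small loose one (478,265) and orange in the box (60,345). The description points to the propped one at (382,220). The grey plate is at (254,200) and the tub at (144,212). Next I'll measure the board and plate.

```bash
cat >> h.py <<'E'
def poly(mask,p,z,near):
    """largest contour containing/near pixel -> metric minAreaRect on plane z"""
    cs,_=cv2.findContours(mask.astype(np.uint8)*255,cv2.RETR_EXTERNAL,cv2.CHAIN_APPROX_NONE)
    cs=[c for c in cs if cv2.contourArea(c)>100]
    c=max(cs,key=lambda c:cv2.pointPolygonTest(c,near,True))
    W=np.array([onz(p,float(q[0][0]),float(q[0][1]),z)[:2] for q in cv2.convexHull(c)],np.float32)
    return c,W,cv2.minAreaRect(W)
E
python3 - <<'E'
from h import *
im=cv2.imread('pics/top0.png'); p=bot.camera_params('top')
hsv=cv2.cvtColor(im,cv2.COLOR_BGR2HSV)
H,S,V=[hsv[...,i].astype(int) for i in range(3)]
org=(H<14)&(S>190)&(V>120)
wh=(S<45)&(V>140)
both=wh.copy(); both[150:270,340:415]|=(org|(S>0))[150:270,340:415]&org[150:270,340:415]
c,W,r=poly(both,p,.018,(370,175)); print('board',r); print(cv2.boxPoints(r))
for n,pt in(('prop',(370,205)),('big',(380,330)),('small',(475,255))):
    c,W,r=poly(org,p,.03,pt); print(n,r,cv2.boxPoints(r).round(3).tolist())
c=im[140:275,335:425]; cv2.imwrite('pics/c1.png',cv2.resize(c,None,fx=4,fy=4,interpolation=cv2.INTER_CUBIC))
print(bot.camera_params('wrist'))
E
```

```text
board ((0.523239254951477, -0.22959694266319275), (0.3249274790287018, 0.1376161426305771), 8.948878288269043)
[[ 0.35204977 -0.18689817]
 [ 0.37345642 -0.3228392 ]
 [ 0.69442874 -0.2722957 ]
 [ 0.6730221  -0.13635468]]
prop ((0.1899455487728119, 0.7922443747520447), (0.03243056684732437, 0.04325685650110245), 72.11793518066406) [[0.164000004529953, 0.7829999923706055], [0.20600000023841858, 0.7699999809265137], [0.2160000056028366, 0.8009999990463257], [0.17399999499320984, 0.8140000104904175]]
big ((0.07570298761129379, 0.766273021697998), (0.17368924617767334, 0.06860905885696411), 8.637139320373535) [[-0.014999999664723873, 0.7870000004768372], [-0.004999999888241291, 0.718999981880188], [0.16699999570846558, 0.7450000047683716], [0.15600000321865082, 0.8130000233650208]]
small ((0.1899455487728119, 0.7922443747520447), (0.03243056684732437, 0.04325685650110245), 72.11793518066406) [[0.164000004529953, 0.7829999923706055], [0.20600000023841858, 0.7699999809265137], [0.2160000056028366, 0.8009999990463257], [0.17399999499320984, 0.8140000104904175]]
{'vfov': 70.02683100334924, 'cx': 321.375059332192, 'cy': 244.44809206395192, 'k1': -0.04060817052285216, 'rvec': array([-1.75079266,  2.39577994,  0.31734617]), 'tvec': array([ 0.67550723, -0.03528471,  0.38907903])}
```

View pics/c1.png

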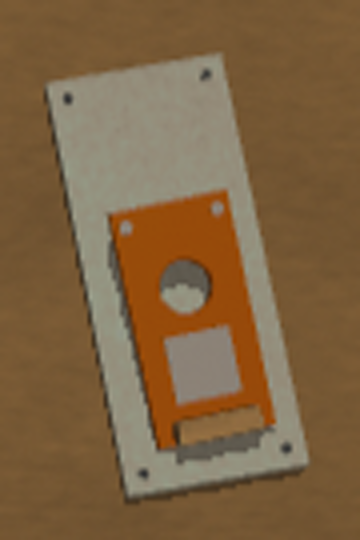

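```bash
cat >> h.py <<'E'
from scipy.spatial.transform import Rotation as Ro
def tgt(pos,yaw,o=None,cur=None):
    """tool pointing down, tool x at world angle yaw(deg) -> shift, rotvec in current tool frame"""
    o=o or bot.get_obs(); R0=Ro.from_quat(o['tool_rot']); q=np.radians(yaw)
    x=np.array([np.cos(q),np.sin(q),0]); z=np.array([0,0,-1.]); R1=Ro.from_matrix(np.c_[x,np.cross(z,x),z])
    return R0.inv().apply(np.array(pos)-o['position']).round(4),(R0.inv()*R1).as_rotvec().round(4)
E
python3 - <<'E'
from h import *
p=bot.camera_params('top')
B=np.array([.5232,-.2296]);a=np.radians(8.95);f=np.array([np.cos(a),np.sin(a)]);l=np.array([-f[1],f[0]]);pin=B+.03*f
print('pin',pin)
h=onz(p,335+185/4,140+287/4,.0517)[:2]-pin; print('hole rel',h@f,h@l)
for n,u,v,z in(('FL',110,213,.063),('FR',226,190,.063),('bTL',174,425,.05),('bTR',260,405,.05),('RL',158,450,.03)):
    h=onz(p,335+u/4,140+v/4,z)[:2]-pin; print(n,h@f,h@l)
o=bot.get_obs();w=bot.camera_params('wrist')
R=cv2.Rodrigues(w['rvec'])[0];c=-R.T@w['tvec'];R0=Ro.from_quat(o['tool_rot'])
print('cam in tool',R0.inv().apply(c-o['position']),R0.inv().apply(R[2]),R0.inv().apply(R[0]))
print(tgt([.5,.2,.25],-90),tgt([.39,-.25,.25],-171.05))
E
```

```text
pin [ 0.55283473 -0.22493283]
hole rel -0.05218548273823774 0.0005846065357055317
FL 0.010831096850882226 0.04633696038332191
FR 0.012917478226430823 -0.04245875356557215
bTL -0.15267734045932457 0.029270544544814786
bTR -0.14928262367247974 -0.03629830797655545
RL -0.1665104632296987 0.041546788233705764
cam in tool [ 0.06879098 -0.00130491 -0.15781209] [-2.61756552e-01 -9.70459043e-05  9.65133928e-01] [-1.48227242e-03  9.99998856e-01 -3.01459429e-04]
(array([ 0.4163,  0.3329, -0.0237]), array([ 1.2000e-03, -1.1000e-03,  1.2639e+00])) (array([ 0.4473,  0.7951, -0.023 ]), array([ 3.0000e-04, -2.0000e-03,  2.6785e+00]))
```

step_arm(xyz=[[0.416, 0.333, -0.024], [0.416, 0.333, -0.024], [0.416, 0.333, -0.024], [0.416, 0.333, -0.024], [0.416, 0.333, -0.024], [0.416, 0.333, -0.024], [0.416, 0.333, -0.024], [0.416, 0.333, -0.024], [0.416, 0.333, -0.024], [0.416, 0.333, -0.024], [0.416, 0.333, -0.024], [0.416, 0.333, -0.024]], dr=[[0, 0, 1.264], [0, 0, 1.264], [0, 0, 1.264], [0, 0, 1.264], [0, 0, 1.264], [0, 0, 1.264], [0, 0, 1.264], [0, 0, 1.264], [0, 0, 1.264], [0, 0, 1.264], [0, 0, 1.264], [0, 0, 1.264]], claw=[0.35, 0.35, 0.35, 0.35, 0.35, 0.35, 0.35, 0.35, 0.35, 0.35, 0.35, 0.35])

```text
clock: 1.1
position: [0.4818, 0.2262, 0.2492]
tool_rot: [-0.707, 0.708, 0.0, 0.0]
contact_force: [0.5, 0.2, -0.6]
grip_width: 0.0309
gripper_force: 0.0
```

```bash
python3 -c "
from h import *
o=bot.get_obs();print(o['clock'],o['position'],o['grip_width'],tgt([.365,-.2545,.22],-171.05))"
```

```text
1.1 [0.48180936 0.22616338 0.24916006] 0.030855449655709754 (array([0.4808, 0.1162, 0.0291]), array([2.0000e-04, 1.0000e-04, 1.4133e+00]))
```

step_arm(xyz=[[0.47, 0.125, 0.029], [0.47, 0.125, 0.029], [0.47, 0.125, 0.029], [0.47, 0.125, 0.029], [0.47, 0.125, 0.029], [0.47, 0.125, 0.029], [0.47, 0.125, 0.029], [0.47, 0.125, 0.029], [0.47, 0.125, 0.029], [0.47, 0.125, 0.029], [0.47, 0.125, 0.029], [0.47, 0.125, 0.029]], dr=[[0, 0, 1.413], [0, 0, 1.413], [0, 0, 1.413], [0, 0, 1.413], [0, 0, 1.413], [0, 0, 1.413], [0, 0, 1.413], [0, 0, 1.413], [0, 0, 1.413], [0, 0, 1.413], [0, 0, 1.413], [0, 0, 1.413]], claw=[0.35, 0.35, 0.35, 0.35, 0.35, 0.35, 0.35, 0.35, 0.35, 0.35, 0.35, 0.35])

```text
clock: 2.1
position: [0.3547, -0.2442, 0.2199]
tool_rot: [-0.075, 0.997, 0.0, -0.0]
contact_force: [0.9, 0.6, 0.2]
grip_width: 0.0304
gripper_force: 0.0
```

Run:
```python
from h import *
for _ in range(3): bot.read_camera('top')
o=bot.get_obs();print(o['clock'],o['position'],tgt([.365,-.2545,.22],-171.05))
im,p=shot('wrist','w1.png')
np.save('w1.npy',p,allow_pickle=True)
print(proj(p,[.5528,-.2249,.018]),proj(p,[.5528,-.2249,.048]))
```

```text
2.25 [ 0.35509662 -0.24343357  0.21949074] (array([-0.0081, -0.0124, -0.0005]), array([ 0.0005, -0.0012, -0.003 ]))
[310.50136246 380.3199985 ] [309.72113953 397.03488071]
```

View pics/w1.png

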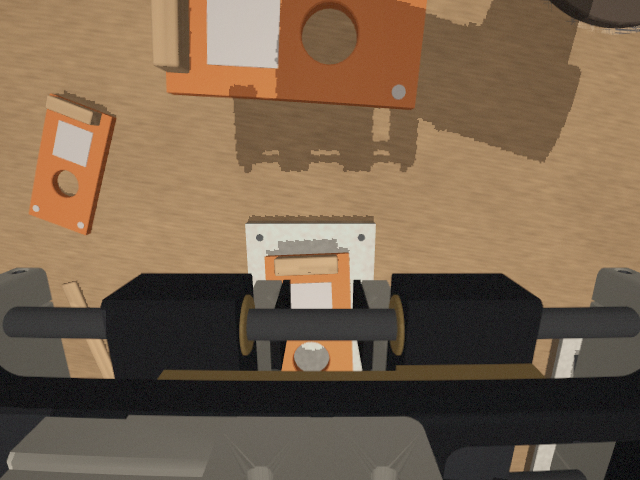

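```bash
python3 - <<'E'
from h import *
p=np.load('w1.npy',allow_pickle=True).item()
pin0=np.array([.5528,-.2249]);a=np.radians(8.95);f=np.array([np.cos(a),np.sin(a)]);l=np.array([-f[1],f[0]])
for n,u,v,z in(('bdL',375,222,.018),('bdR',246,222,.018),('bd front sideL',373,280,.018),('bd sideR',251,280,.018),('bat rearR',275,260,.054),('bat rearL',337,257,.054),('hole',311.5,357,.0517),('plL',349,265,.033),('plR',267,268,.033),('plL2',354,340,.05),('plR2',286,340,.05)):
    h=onz(p,u,v,z)[:2]-pin0; print(n,(h@f).round(4),(h@l).round(4))
E
python3 - <<'E'
import cv2
im=cv2.imread('pics/w1.png')[205:385,235:395]
cv2.imwrite('pics/c2.png',cv2.resize(im,None,fx=3.3,fy=3.3,interpolation=cv2.INTER_CUBIC))
E
```

```text
bdL -0.1969 0.0715
bdR -0.1975 -0.0664
bd front sideL -0.1308 0.0717
bd sideR -0.1314 -0.0649
bat rearR -0.1662 -0.0319
bat rearL -0.169 0.0295
hole -0.0549 0.0028
plL -0.1536 0.0432
plR -0.1507 -0.0438
plL2 -0.0745 0.0487
plR2 -0.0748 -0.0244
```

View pics/c2.png

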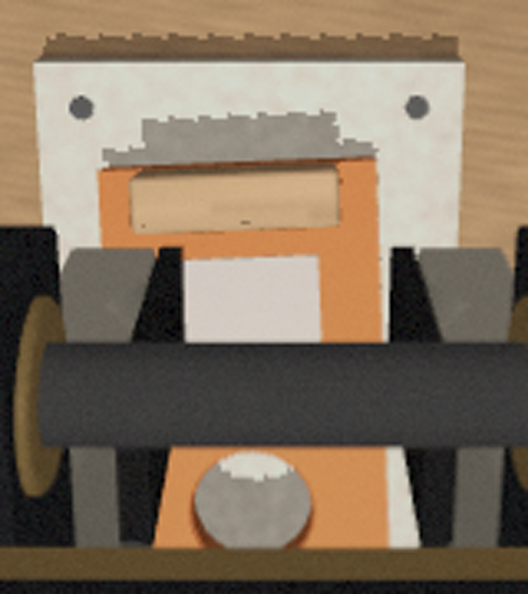

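```bash
python3 -c "
from h import *
pin0=np.array([.5528,-.2249]);a=np.radians(8.95);f=np.array([np.cos(a),np.sin(a)]);l=np.array([-f[1],f[0]])
t=pin0-.203*f+.002*l;print(t,tgt([*t,.026],-171.05))"
```

```text
[ 0.35196049 -0.25450557] (array([ 0.0054, -0.0114,  0.1937]), array([ 0.0005, -0.0007, -0.0007]))
```

step_arm(xyz=[[0.0054, -0.0114, 0.03], [0.0054, -0.0114, 0.07], [0.0054, -0.0114, 0.105], [0.0054, -0.0114, 0.135], [0.0054, -0.0114, 0.16], [0.0054, -0.0114, 0.175], [0.0054, -0.0114, 0.185], [0.0054, -0.0114, 0.193], [0.0054, -0.0114, 0.193], [0.0054, -0.0114, 0.193]], dr=[[0, 0, 0], [0, 0, 0], [0, 0, 0], [0, 0, 0], [0, 0, 0], [0, 0, 0], [0, 0, 0], [0, 0, 0], [0, 0, 0], [0, 0, 0]], claw=[0.35, 0.35, 0.35, 0.35, 0.35, 0.35, 0.35, 0.35, 0.35, 0.35])

```text
clock: 3.13
position: [0.3533, -0.2534, 0.0272]
tool_rot: [-0.08, 0.997, 0.0, -0.0]
contact_force: [0.4, -0.2, 0.7]
grip_width: 0.031
gripper_force: 0.0
```

step_arm(xyz=[[-0.005, 0, 0], [-0.01, 0, 0], [-0.014, 0, 0], [-0.018, 0, 0], [-0.022, 0, 0], [-0.026, 0, 0], [-0.03, 0, 0], [-0.034, 0, 0], [-0.038, 0, 0], [-0.042, 0, 0], [-0.045, 0, 0], [-0.045, 0, 0]], dr=[[0, 0, 0], [0, 0, 0], [0, 0, 0], [0, 0, 0], [0, 0, 0], [0, 0, 0], [0, 0, 0], [0, 0, 0], [0, 0, 0], [0, 0, 0], [0, 0, 0], [0, 0, 0]], claw=[0.35, 0.35, 0.35, 0.35, 0.35, 0.35, 0.35, 0.35, 0.35, 0.35, 0.35, 0.35])

```text
clock: 4.13
position: [0.3984, -0.2469, 0.0271]
tool_rot: [-0.079, 0.997, -0.0, 0.0]
contact_force: [0.1, -0.2, -0.5]
grip_width: 0.0307
gripper_force: 0.4
```

Run:
```python
from h import *
pin0=np.array([.5528,-.2249]);a=np.radians(8.95);f=np.array([np.cos(a),np.sin(a)]);l=np.array([-f[1],f[0]])
o=bot.get_obs();d=o['position'][:2]-pin0;print(o['clock'],d@f,d@l,o['position'][2],o['contact_force'])
im,p=shot('wrist','w2.png');s,q=shot('side','s2.png');t,r=shot('top','t2.png')
A=cv2.resize(im[150:470,200:440],(360,480));S=cv2.resize(s[240:360,310:490],(440,293));T=cv2.resize(t[145:270,340:420],(187,293))
c=np.zeros((480,800,3),np.uint8);c[:,:360]=A;c[:293,360:800]=S;c[293:480,360:500]=cv2.resize(t[145:270,340:420],(140,187));cv2.imwrite('pics/m2.png',c)
```

```text
4.1333 -0.15598990080048206 0.0022791897511828807 0.027076455700142835 [ 0.08114058 -0.18852495 -0.54598996]
```

View pics/m2.png

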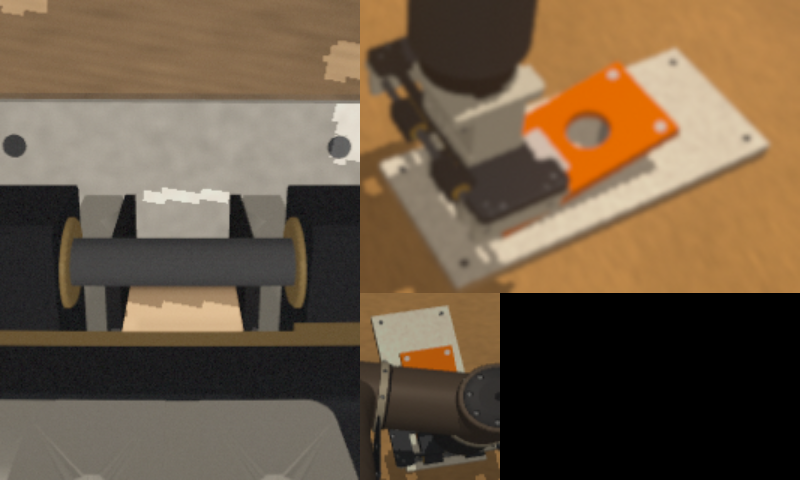

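```bash
python3 - <<'E'
from h import *
pin0=np.array([.5528,-.2249]);a=np.radians(8.95);f=np.array([np.cos(a),np.sin(a)]);l=np.array([-f[1],f[0]])
p=bot.camera_params('side')
for n,z in(('side0',.052),('s2',.054)):
    im=cv2.imread(f'pics/{n}.png'); hs=cv2.cvtColor(im,cv2.COLOR_BGR2HSV)
    m=((hs[...,0]<14)&(hs[...,1]>200)&(hs[...,2]>110)).astype(np.uint8); m[:240]=0;m[345:]=0;m[:,:330]=0;m[:,490:]=0
    cs,h=cv2.findContours(m,cv2.RETR_CCOMP,cv2.CHAIN_APPROX_NONE)
    for c,k in zip(cs,h[0]):
        if k[3]>=0 and cv2.contourArea(c)>40:
            e=cv2.fitEllipse(c); d=onz(p,*e[0],z)[:2]-pin0; print(n,e,d@f,d@l)
E
python3 - <<'E'
from h import *
pin0=np.array([.5528,-.2249]);a=np.radians(8.95);f=np.array([np.cos(a),np.sin(a)]);l=np.array([-f[1],f[0]])
p=bot.camera_params('side')
for n,u,v,z in(('h0',394.5,297,.052),('h2',403.3,293.6,.054)):
    d=onz(p,u,v,z)[:2]-pin0; print(n,d@f,d@l)
im=cv2.imread('pics/s2.png'); print(cv2.cvtColor(im,cv2.COLOR_BGR2HSV)[285:305:4,425])
E
```

```text
h0 -0.04849351155059131 -0.0051021016224190655
h2 -0.02744147808031519 -0.006971067454605547
[[ 14 255 229]
 [ 14 255 229]
 [ 14 255 229]
 [ 14 255 229]
 [ 14 252 193]]
```

The plate has moved about 21 mm and its hole is now about 30 mm short of the pin. I'll push further.

step_arm(xyz=[[-0.003, 0, 0], [-0.006, 0, 0], [-0.009, 0, 0], [-0.012, 0, 0], [-0.015, 0, 0], [-0.018, 0, 0], [-0.021, 0, 0], [-0.024, 0, 0], [-0.026, 0, 0], [-0.027, 0, 0], [-0.027, 0, 0], [-0.027, 0, 0]], dr=[[0, 0, 0], [0, 0, 0], [0, 0, 0], [0, 0, 0], [0, 0, 0], [0, 0, 0], [0, 0, 0], [0, 0, 0], [0, 0, 0], [0, 0, 0], [0, 0, 0], [0, 0, 0]], claw=[0.35, 0.35, 0.35, 0.35, 0.35, 0.35, 0.35, 0.35, 0.35, 0.35, 0.35, 0.35])

```text
clock: 5.28
position: [0.4237, -0.2426, 0.027]
tool_rot: [-0.079, 0.997, 0.0, -0.0]
contact_force: [-2.9, 0.1, 2.1]
grip_width: 0.0305
gripper_force: 1.5
```

Run:
```python
from h import *
pin0=np.array([.5528,-.2249]);a=np.radians(8.95);f=np.array([np.cos(a),np.sin(a)]);l=np.array([-f[1],f[0]])
o=bot.get_obs();d=o['position'][:2]-pin0;print(o['clock'],d@f,d@l,o['position'][2],o['contact_force'])
s,q=shot('side','s3.png');cv2.imwrite('pics/m3.png',cv2.resize(s[240:360,310:490],None,fx=4,fy=4,interpolation=cv2.INTER_CUBIC))
```

```text
5.2833 -0.1303282010071567 0.002574314072095768 0.02696145041694795 [-2.90967784  0.14548463  2.07052437]
```

View pics/m3.png

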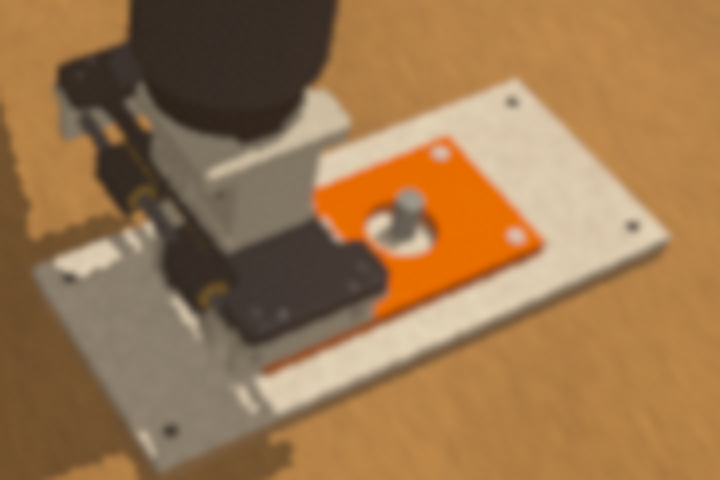

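The pin now stands up through the hole at (405,215) in this crop, and the plate appears flat. I'll back off and lift.

step_arm(xyz=[[0.005, 0, 0], [0.015, 0, 0], [0.025, 0, 0], [0.03, 0, 0], [0.03, 0, -0.02], [0.03, 0, -0.05], [0.03, 0, -0.085], [0.03, 0, -0.12], [0.03, 0, -0.15], [0.03, 0, -0.17], [0.03, 0, -0.18], [0.03, 0, -0.18]], dr=[[0, 0, 0], [0, 0, 0], [0, 0, 0], [0, 0, 0], [0, 0, 0], [0, 0, 0], [0, 0, 0], [0, 0, 0], [0, 0, 0], [0, 0, 0], [0, 0, 0], [0, 0, 0]], claw=[0.35, 0.35, 0.35, 0.35, 0.35, 0.35, 0.35, 0.35, 0.35, 0.35, 0.35, 0.35])

```text
clock: 6.33
position: [0.3951, -0.2478, 0.2093]
tool_rot: [-0.079, 0.997, -0.001, 0.002]
contact_force: [0.9, -1.2, -0.8]
grip_width: 0.0303
gripper_force: 0.0
```

Run:
```python
from h import *
o=bot.get_obs();print(o['clock'],o['position'],o['contact_force'])
w,_=shot('wrist','w4.png');s,q=shot('side','s4.png')
c=np.zeros((520,800,3),np.uint8);c[:,:400]=cv2.resize(w[170:430,210:410],(400,520));c[:400,400:]=cv2.resize(s[160:360,290:490],(400,400));cv2.imwrite('pics/m4.png',c)
```

```text
6.3333 [ 0.3951066  -0.24775462  0.20925547] [ 0.85399434 -1.21129012 -0.8328561 ]
```

View pics/m4.png

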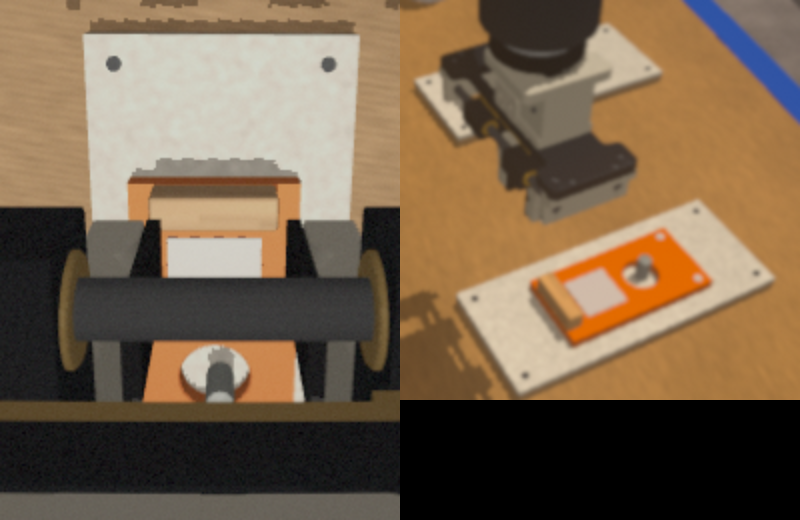

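The plate lies flat and in line with its board, with the pin through the hole, and the arm is clear of it.

```bash
python3 -c "
from bench import bot
print(bot.finish_job())"
```

```text
the job is handed in; nothing more can be done
None
```

The orange plate's hole is over the pin and the plate lies flat and in line with its board; the arm kept away from the grey plate and tub (not re-imaged afterwards), and the job was handed in at about 6.4 s.

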